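Sort the bench leftovers by kind

ROBOT

A 7-joint arm with a two-finger parallel gripper is mounted at the origin on a cart in front of the work surface, level with it; the furniture and walls round the work are solid. World frame = base frame: x ahead of the robot, y to its left, z up, the work surface at z = 0. Lengths are in m, angles in rad, forces in N, time in s.
With the tool pointing down it reaches from about 0.425 to 0.875 m from the base axis. Payload 4.7 kg.
Tool frame: the origin (TCP) lies at the very end of the fingers, on their centre line; the grasp point (between the pads) lies 19 mm behind it; z points along the fingers, y is the line along which they close (so a half turn about z gives the same grasp; the last joint's range is limited). The gripper opens to 87 mm and grips with 3 to 60 N. Pads are 19 mm wide; open, the fingers measure 117 mm over their backs; the gripper's body (75 mm by 190 mm) begins 51 mm behind the grasp point.
Start: joints at [-1.263, 0.321, -0.07, 1.45, 0.023, 1.371, -0.057], TCP at [0.188, 0.622, 0.223] pointing down, gripper open.
Joint ranges: [-2.86, 2.86], [-0.3, 2.09], [-1.38, 1.24], [0.06, 2.45], [-1.56, 4.7], [0.09, 2.05], [-2.69, 2.69]. Speed limits (rad/s): [2.57, 2.57, 3.14, 3.14, 3.14, 3.14, 3.14].

INTERFACE

Orientations are given as a rotation vector (axis times angle).
In Python, from bench import ctrl, get_image, job gives the robot as it stands.
- The arm moves only by the shell command python3 -m crank 'ROWS' [FORCE]. ROWS is JSON, a list that holds one entry, the list of rows, each a list of 5 numbers: the shift along the tool's x, y, z in mm, then the turn about the tool's z in rad, then the closure, from -1 (fully open) to 1 (shut), so that 0 is half open. A call has 1 to 10 rows; each row shifts and turns the commanded pose from where the row before left it, along the tool's axes as they then stand; what a row does not reach is not made up. A row lasts 1/12 s, in which the tool goes at most 41.7 mm and 7.16 degrees, less where a joint would pass 70% of its speed; a pose out of reach is approached as far as the arm can. A call with a gripper value outside its range is refused whole. The fingers move at their own pace and stop on an object; FORCE is the grip in N (left out, the last holds). Time passes only in rows, so rows that do not move let the fingers close. It gives the time, the measured TCP pose, the force, the opening and the grip force at its end, in the units of the state.
- ctrl.get_state(): the state, without advancing time (a new reading comes with each control period).
- get_image(name): name is "scene" or "top" or "wrist"; returns a dict with "pixels" (384x512x3 uint8, red, green, blue), "fx", "fy", "cx", "cy" (pixels), "T" (4x4, takes a point from camera to world coordinates); the wrist camera has in their place "T_tool_cam" (4x4, takes a point from camera to tool coordinates, whose origin is the TCP and whose axes are the flange's). Camera axes: x right, y down, z forward; pixel columns grow to the right and rows downward; lengths in m; the calibration is good to about 2 mm. A picture is of the moment at which its call begins: read the wrist's pose just before it. There is no depth.
- job.close_job(): hands the job in; it is judged then, once.
The state is a dict: "time": time; "joint_positions": joint angles; "qd": joint speeds; "joint_torque": joint torques, N m; "position": TCP position; "tool_rot": TCP orientation; "ft_force": force on the tool from outside, world axes, zero at the start; "torque": the same for the moment, N m; "grip_width": opening from 0.0 (shut) to 1.0 (fully open); "grip_force": force on a finger pad.
Only numpy, scipy, OpenCV 4.12 (cv2) and the standard library are available. Lean on these libraries where they do the work, as an engineer would, in place of code of your own. Each camera call takes 0.05 s, during which the arm holds its last target. There are 200 camera calls.

TASK

Sort the small things left in the middle of the bench by kind: both small white bottles go into the square white tray, set down gently and standing upright; both rubber stoppers go into the round steel dish, resting on its floor; and the timer goes into the oblong grey tray, standing upright on its floor. Let go of everything at the end.

Things in the scene. Friction and masses are not known exactly. Their poses are not given: they have to be found in the camera images.
- large_bottle_centre (a point): larger of the two small white plastic screw-cap bottles on the open middle of the bench, upright, red cap and red band, body 48 mm in diameter, 94 mm tall with its cap (straight body up to 66 mm), about 120 g. This point is at its centre, 47 mm above its underside; z points up. Grasp round the body.
- small_bottle_centre (a point): smaller of the two small white plastic screw-cap bottles, upright, blue cap and dark band, body 44 mm in diameter, 84 mm tall with its cap (straight body up to 60 mm), about 100 g. This point is at its centre, 42 mm above its underside; z points up. Grasp round the body.
- large_stopper_centre (a point): larger rubber laboratory stopper, dark grey, standing on its narrow end, 34 mm in diameter at the top and 24 mm tall, about 30 g. This point is at its centre, 12 mm above its underside; z is its axis.
- small_stopper_centre (a point): smaller rubber laboratory stopper, dull red, standing on its narrow end, 27 mm in diameter at the top and 24 mm tall, about 20 g (not to be mistaken for the taller, wider orange-red jar farther back). This point is at its centre, 12 mm above its underside; z is its axis.
- timer_centre (a point): small cream-coloured digital bench timer standing on its foot, 28 mm deep (x), 70 mm wide (y), 63 mm tall, about 90 g. This point is at its centre, 31.5 mm above its underside; z up. Grasp it across its 28 mm depth (along its x).
- bottle_tray_floor (a point): square white plastic tray with low walls, fixed to the bench: 160 x 160 mm outside, 152 x 152 mm inside, walls 28 mm high over the bench and 4 mm thick, floor 4 mm thick. This point is at the centre of the inner floor (4 mm over the bench); x and y run parallel to the walls, z up.
- stopper_dish_floor (a point): round shallow steel dish, fixed to the bench: 197 mm across the rim, flat floor about 165 mm across, walls 33 mm high flaring outward, floor 3 mm thick. This point is at the centre of the inner floor (3 mm over the bench); z up.
- timer_tray_floor (a point): oblong grey plastic tray with low walls, fixed to the bench: 100 mm (along its x) by 140 mm (along its y) outside, 92 x 132 mm inside, walls 18 mm high over the bench and 4 mm thick, floor 4 mm thick. This point is at the centre of the inner floor (4 mm over the bench); y runs along the long side, z up.
There are look-alikes about, which are no part of the job. What is shaped like the part that bears small_stopper_centre but yellow is not meant.

How it is judged:
At the end, for the whole second after the job is handed in: Both bottles stand upright (within 0.15 rad) on the square tray's floor, inside its walls; both stoppers rest on the steel dish's floor, centres within 75 mm of its centre; the timer stands upright (0.15 rad) on the grey tray's floor, inside its walls; all five are at rest (x of large_bottle_centre in the frame of bottle_tray_floor between -0.055 and 0.055 m and y of large_bottle_centre in the frame of bottle_tray_floor between -0.055 and 0.055 m and z of large_bottle_centre in the frame of bottle_tray_floor below 0.055 m and angle between each of large_bottle_centre, small_bottle_centre, timer_centre's own z axis and vertical below 0.15 rad and linear speed of each of large_bottle, small_bottle, timer, large_stopper, small_stopper below 0.02 m/s and x of small_bottle_centre in the frame of bottle_tray_floor between -0.057 and 0.057 m and y of small_bottle_centre in the frame of bottle_tray_floor between -0.057 and 0.057 m and z of small_bottle_centre in the frame of bottle_tray_floor below 0.05 m and x of timer_centre in the frame of timer_tray_floor between -0.038 and 0.038 m and y of timer_centre in the frame of timer_tray_floor between -0.04 and 0.04 m and z of timer_centre in the frame of timer_tray_floor below 0.0395 m and horizontal distance between each of large_stopper_centre, small_stopper_centre and stopper_dish_floor below 0.075 m and z of each of large_stopper_centre, small_stopper_centre in the frame of stopper_dish_floor below 0.022 m); the robot touches nothing.
It fails at once if the large bottle is dropped or knocked about (faster than 0.7 m/s while its centre is low) (height (world z) of large_bottle_centre below 0.09 m and linear speed of large_bottle above 0.7 m/s).
It fails at once if the small bottle is dropped or knocked about (faster than 0.7 m/s while its centre is low) (height (world z) of small_bottle_centre below 0.085 m and linear speed of small_bottle above 0.7 m/s).
It also fails if it takes over 144 s, if anything falls off the work surface, if the arm or the gripper's body presses on something with over 40 N, if the wrist force passes 120 N, or if a joint passes its speed limit or range.

## Working session

There is one attempt and no reset: what is moved stays moved. The work goes in short steps, Python scripts to look and compute and a shell command to move; the robot and the scene stay as the last step left them, time stands still between calls to the robot, and variables do not carry over. Pictures are saved under pics/ and viewed, at most 14 in all, crops included, and the job is handed in when it is done.

```bash
mkdir -p pics
cat > h.py <<'E'
import numpy as np,cv2
from bench import ctrl,get_image,job
from scipy.spatial.transform import Rotation as R
def save(n,f):
    im=get_image(n); cv2.imwrite('pics/'+f,im['pixels'][:,:,::-1]); np.savez('pics/'+f+'.npz',**im); return im
def ray(im,u,v,z,T=None):
    T=np.array(im['T']) if T is None else T
    d=T[:3,:3]@np.array([(u-im['cx'])/im['fx'],(v-im['cy'])/im['fy'],1]); o=T[:3,3]
    return o+d*(z-o[2])/d[2]
E
python3 - <<'E'
from h import *
s=ctrl.get_state(); print(s)
for n in('top','scene'):
    im=save(n,n+'1.png'); print(n,im['fx'],im['cx'],im['cy'],np.round(im['T'],3).tolist())
a=cv2.imread('pics/top1.png');cv2.imwrite('pics/top1b.png',cv2.resize(a,(800,600),interpolation=cv2.INTER_CUBIC))
E
```

```text
{'time': 0.0, 'joint_positions': array([-1.26290103,  0.32185132, -0.07008406,  1.45168049,  0.02263253,
        1.37074105, -0.05690224]), 'qd': array([ 0.00048513,  0.00198711,  0.00069778,  0.00091417, -0.00014129,
       -0.00021376, -0.00073452]), 'joint_torque': array([ 9.40347900e-05, -4.91272581e+01, -4.03944310e-01, -3.12539828e+01,
       -6.40263199e-02,  4.35084407e-02,  1.66211571e-04]), 'position': array([0.18813461, 0.62161692, 0.22144033]), 'tool_rot': array([-4.59759064e-01, -3.10761503e+00,  2.96429870e-03]), 'ft_force': array([ 0.56779784, -0.18879491, -0.19962501]), 'torque': array([-0.00428949,  0.02620929, -0.0275349 ]), 'grip_force': 0.0, 'grip_width': 1.0009349209276766}
top 460.9047892892405 260.82872007349476 187.71293606320714 [[-0.014, -0.984, 0.179, 0.263], [-1.0, 0.012, -0.011, 0.022], [0.009, -0.179, -0.984, 1.318], [0.0, 0.0, 0.0, 1.0]]
scene 427.9712162197022 254.11501344470875 193.89285702309004 [[0.633, -0.528, 0.566, -0.138], [-0.774, -0.441, 0.455, -0.492], [0.009, -0.726, -0.688, 0.84], [0.0, 0.0, 0.0, 1.0]]
```

View pics/top1b.png

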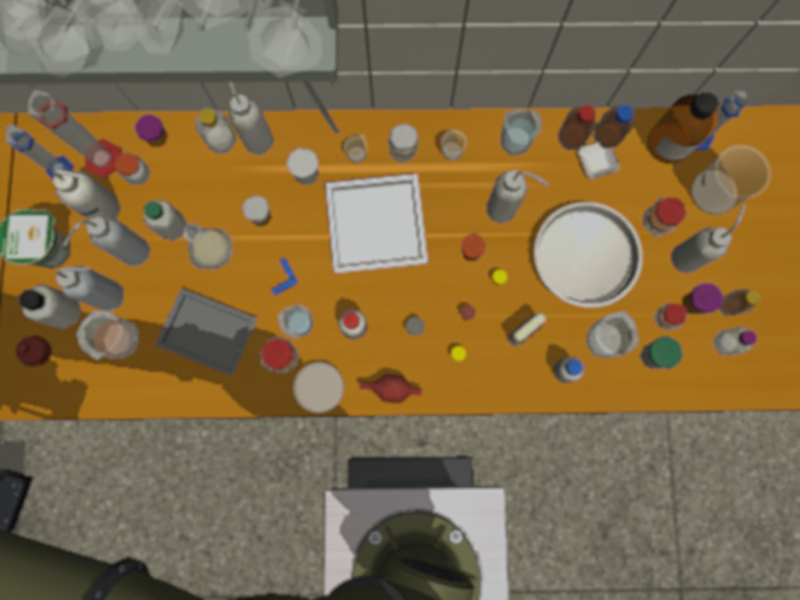

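View pics/scene1.png

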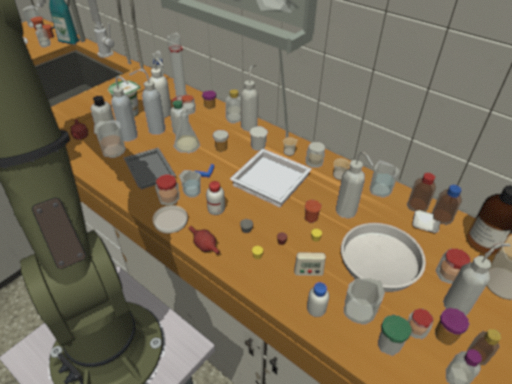

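The top view (800 px scale) shows the large bottle at (352,322), the small bottle at (571,368) and the large stopper at (414,325). The small red stopper is at (467,311) and the timer at (528,327). The square tray is at (377,223), the dish at (587,254) and the grey tray at (207,332). The scene view agrees: large bottle (215,198), small bottle (318,300), stoppers (247,226) and (282,238), timer (310,263).

```bash
cat > m.py <<'E'
from h import *
k=1.5625
def load(f): return dict(np.load('pics/'+f+'.npz'))
def blob(px,c,r,fn):
    """centroid, area, contour of masked blob nearest to c in window r"""
    p=px.astype(int); hsv=cv2.cvtColor(px,cv2.COLOR_RGB2HSV).astype(int)
    m=fn(p[...,0],p[...,1],p[...,2],hsv[...,0],hsv[...,1],hsv[...,2]).astype(np.uint8)
    w=np.zeros_like(m); x,y=map(int,c); w[max(0,y-r):y+r+1,max(0,x-r):x+r+1]=1; m*=w
    n,l,st,ce=cv2.connectedComponentsWithStats(m)
    i=1+np.argmax(st[1:,4]); cn=max(cv2.findContours((l==i).astype(np.uint8),0,1)[0],key=cv2.contourArea)
    return ce[i],st[i,4],cn
E
python3 - <<'E'
from m import *
t=load('top1.png'); s=load('scene1.png')
red=lambda r,g,b,h,S,v:(r>110)&(g<70)&(b<80)&(r-g>70)
blue=lambda r,g,b,h,S,v:(b>r+30)&(b>g+20)
grey=lambda r,g,b,h,S,v:(S<110)&(v<150)
dred=lambda r,g,b,h,S,v:(b>0.42*r)&(g<0.62*r)&(g<100)
cream=lambda r,g,b,h,S,v:(v>150)&(S<125)
white=lambda r,g,b,h,S,v:(v>120)&(S<70)
D=dict(Lcap=(red,(352,322),(214,186),12,.094),Scap=(blue,(573,367),(320,290),12,.084),Lst=(grey,(414,325),(247,226),10,.015),Sst=(dred,(467,311),(282,238),9,.015),
 timer=(cream,(528,327),(310,263),16,.05),tray=(white,(377,223),(271,176),45,.028),dish=(white,(587,254),(382,257),45,.033))
for n,(f,ct,cs,r,z) in D.items():
    for im,c,nm in((t,(ct[0]/k,ct[1]/k),'top'),(s,cs,'scn')):
        try:
            ce,A,cn=blob(im['pixels'],c,r,f); rc=cv2.minAreaRect(cn)
            print(n,nm,ce.round(1),A,np.round(rc[0],1),np.round(rc[1],1),round(rc[2]),'W',ray(im,*ce,z).round(4),'rect',ray(im,*rc[0],z).round(4), 'px',im['pixels'][int(c[1]),int(c[0])])
        except Exception as e: print(n,nm,e)
    
    if n in('tray','timer','dish'):
        ce,A,cn=blob(t['pixels'],(ct[0]/k,ct[1]/k),r,f); print([ray(t,*p,z)[:2].round(3).tolist() for p in cv2.boxPoints(cv2.minAreaRect(cn))])
# crop figure
a=cv2.resize(t['pixels'][90:260,95:440,::-1],None,fx=2.3,fy=2.3,interpolation=cv2.INTER_CUBIC); cv2.imwrite('pics/crop.png',a)
for q in[(187,290),(257,319),(234,374),(157,340)]: print('gt',ray(t,q[0]/k,q[1]/k,.018).round(3))
E
```

```text
Lcap top [224.2 204.3] 68 [224.  204.5] [9. 8.] 90 W [0.4412 0.1073 0.094 ] rect [0.4408 0.1078 0.094 ] px [172  57  49]
Lcap scn [214.2 185.9] 51 [214. 186.] [8. 8.] 90 W [0.4339 0.1001 0.094 ] rect [0.4332 0.1002 0.094 ] px [174  70  65]
Scap top [367.4 234.8] 81 [367.5 234.5] [9. 9.] 90 W [ 0.3554 -0.2752  0.084 ] rect [ 0.3562 -0.2756  0.084 ] px [ 54  92 153]
Scap scn [319.6 289. ] 129 [319.5 289. ] [12. 11.] 90 W [ 0.349  -0.2791  0.084 ] rect [ 0.3491 -0.2789  0.084 ] px [ 67 107 173]
Lst top [265.1 208.4] 108 [265.5 208.5] [11. 11.] 90 W [ 0.4396 -0.0039  0.015 ] rect [ 0.4392 -0.005   0.015 ] px [112 110  99]
Lst scn [246.1 225. ] 140 [246.  225.5] [13. 12.] 90 W [ 0.4372 -0.0046  0.015 ] rect [ 0.4356 -0.0054  0.015 ] px [112 111 102]
Sst top [298.8 199.4] 51 [298.5 199.5] [7. 7.] 90 W [ 0.4642 -0.1008  0.015 ] rect [ 0.464  -0.0999  0.015 ] px [122  70  61]
Sst scn [281.3 238.2] 55 [281.5 238.5] [9. 7.] 90 W [ 0.4596 -0.102   0.015 ] rect [ 0.4591 -0.103   0.015 ] px [123  75  68]
timer top [339.6 208.6] 135 [339.5 209. ] [ 6.6 22.2] 49 W [ 0.4317 -0.2101  0.05  ] rect [ 0
[... 282 characters left out ...]
8.4 60.5] 84 W [0.6313 0.0652 0.028 ] rect [0.6317 0.065  0.028 ] px [194 195 196]
tray scn [269.1 173.6] 2851 [271.3 168. ] [71.8 63.4] 25 W [0.6254 0.0663 0.028 ] rect [0.6496 0.0768 0.028 ] px [212 215 215]
[[0.711, 0.161], [0.729, -0.015], [0.554, -0.03], [0.537, 0.143]]
dish top [373.7 162.7] 3310 [376.  162.5] [69.3 65.3] 27 W [ 0.5653 -0.3171  0.033 ] rect [ 0.5658 -0.3238  0.033 ] px [194 195 185]
dish scn [379.2 260. ] 4677 [383.5 261.2] [79.9 81.7] 82 W [ 0.5404 -0.3292  0.033 ] rect [ 0.5438 -0.3386  0.033 ] px [197 193 183]
[[0.527, -0.191], [0.7, -0.284], [0.605, -0.458], [0.436, -0.363]]
gt [0.51  0.411 0.018]
gt [0.455 0.282 0.018]
gt [0.356 0.321 0.018]
gt [0.419 0.462 0.018]
```

View pics/crop.png

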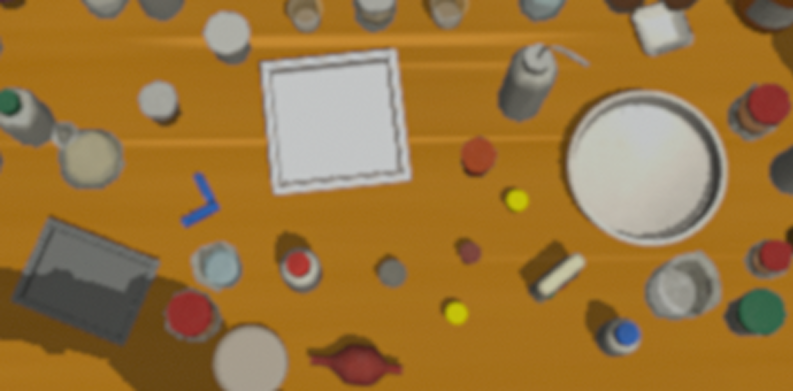

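```bash
cat >> m.py <<'E'
def tri(a,ua,b,ub):
    P=[]
    for im in(a,b):
        T=np.array(im['T']); K=np.array([[im['fx'],0,im['cx']],[0,im['fy'],im['cy']],[0,0,1]]); P.append(K@np.linalg.inv(T)[:3])
    X=cv2.triangulatePoints(P[0],P[1],np.array(ua,float).reshape(2,1),np.array(ub,float).reshape(2,1))[:,0]; return X[:3]/X[3]
def go(x,y,z,psi=None):
    """needed shift in present tool axes (mm) and turn (rad) ; psi = world angle (deg, mod 180) of closing line"""
    s=ctrl.get_state(); r=R.from_rotvec(s['tool_rot']).as_matrix(); d=r.T@(np.array([x,y,z])-s['position'])*1000
    p=np.degrees(np.arctan2(r[1,1],r[0,1])); t=0 if psi is None else np.radians((p-psi+90)%180-90)
    print('t',round(s['time'],1),'pos',s['position'].round(4),'psi',round(p,1),'shift',d.round(1),'turn',round(t,3),'tilt',np.degrees(np.arccos(-r[2,2])).round(2),'j7',s['joint_positions'][6].round(2),'w',round(s['grip_width'],3),'F',round(s['grip_force'],1),'ft',s['ft_force'].round(1))
E
python3 - <<'E'
from m import *
t=load('top1.png'); s=load('scene1.png')
for n,a,b in(('L',(224.2,204.3),(214.2,185.9)),('S',(367.4,234.8),(319.6,289)),('Ls',(265.1,208.4),(246.1,225)),('Ss',(298.8,199.4),(281.3,238.2))): print(n,tri(t,a,s,b).round(4))
# dish: fit ellipse of rim/outer edges; tray corners outer
red=lambda r,g,b,h,S,v:(S<90)&(v>60)
for im,c in((t,(376,162)),(s,(382,257))):
    ce,A,cn=blob(im['pixels'],c,48,red); h=cv2.convexHull(cn); e=cv2.fitEllipse(h); print('dish',np.round(e[0],1),np.round(e[1],1),ray(im,*e[0],.033).round(4))
for im,c in((t,(241,143)),(s,(271,176))):
    ce,A,cn=blob(im['pixels'],c,46,red); q=cv2.approxPolyDP(cv2.convexHull(cn),5,True)[:,0]; W=[ray(im,*p,.028)[:2].round(3).tolist() for p in q]; print('tray',A,W,np.mean(W,0))
gr=lambda r,g,b,h,S,v:(S<100)
ce,A,cn=blob(t['pixels'],(132,212),36,gr); print(A,np.round(cv2.boxPoints(cv2.minAreaRect(cn)),1).tolist())
w=get_image('wrist'); print(np.round(w['T_tool_cam'],3).tolist(),w['fx'])
go(.44,.10,.30,None)
E
```

```text
L [0.4425 0.1083 0.0832]
S [ 0.3557 -0.277   0.0749]
Ls [ 0.4394 -0.0035  0.0125]
Ss [ 0.4643 -0.1004  0.01  ]
dish [375.8 162.5] [66.5 70.7] [ 0.5658 -0.3233  0.033 ]
dish [376.2 265. ] [83.2 95.5] [ 0.5227 -0.3306  0.033 ]
tray 3566 [[0.726, -0.011], [0.557, -0.028], [0.539, 0.141], [0.709, 0.159]] [0.63275 0.06525]
tray 3530 [[0.9, 0.08], [0.744, -0.022], [0.539, -0.038], [0.521, 0.114], [0.75, 0.259]] [0.6908 0.0786]
2125 [[99.30000305175781, 220.3000030517578], [114.4000015258789, 182.89999389648438], [164.6999969482422, 203.3000030517578], [149.60000610351562, 240.6999969482422]]
[[-0.0, -0.963, -0.269, 0.074], [1.0, -0.001, 0.001, -0.001], [-0.001, -0.269, 0.963, -0.164], [0.0, 0.0, 0.0, 1.0]] 318.47742440586126
t 0.1 pos [0.1882 0.6217 0.2217] psi 73.2 shift [-392.1 -426.6  -77.6] turn 0 tilt 0.09 j7 -0.06 w 0.998 F 0.0 ft [ 0.  -0.4  0.1]
```

```bash
python3 -m crank '[[[0,0,-20,0,-1],[0,0,-20,0,-1],[0,0,-20,0,-1],[-20,-20,-20,0,-1],[-28,-30,0,0,-1],[-28,-31,0,0,-1],[-28,-31,0,0,-1],[-28,-31,0,0,-1],[-28,-31,0,0,-1],[-28,-31,0,0,-1]]]'
python3 -m crank '[[[-28,-31,0,0,-1],[-28,-31,0,0,-1],[-28,-31,0,0,-1],[-28,-31,0,0,-1],[-28,-31,0,0,-1],[-28,-31,0,0,-1],[-28,-31,0,0,-1],[0,0,0,0,-1]]]'
python3 -m crank '[[[0,0,0,0.115,-1],[0,0,0,0.115,-1],[0,0,0,0.115,-1],[0,0,0,0.115,-1],[0,0,0,0.115,-1],[0,0,0,0.115,-1],[0,0,0,0.115,-1],[0,0,0,0.115,-1],[0,0,0,0.115,-1],[0,0,0,0,-1]]]'
python3 - <<'E'
from m import *
go(.4425,.1083,.10,14)
s=ctrl.get_state(); save('wrist','w1.png'); np.save('pics/w1.npy',np.r_[s['position'],s['tool_rot']])
E
```

```text
time: 0.98
position: [0.309, 0.3698, 0.3024]
tool_rot: [-0.46, -3.108, -0.0]
ft_force: [1.3, -0.2, 0.3]
grip_width: 0.999
grip_force: 0.0
time: 1.65
position: [0.436, 0.0991, 0.3029]
tool_rot: [0.48, 3.102, -0.003]
ft_force: [0.5, 0.1, 0.0]
grip_width: 1.001
grip_force: 0.0
time: 2.48
position: [0.4328, 0.1083, 0.3023]
tool_rot: [-1.94, -2.47, 0.0]
ft_force: [-0.1, -0.1, -1.0]
grip_width: 0.999
grip_force: 0.0
t 2.5 pos [0.4328 0.1083 0.3023] psi 13.7 shift [ -2.3   9.5 202.3] turn -0.005 tilt 0.02 j7 -0.12 w 0.999 F 0.0 ft [-0.1 -0.1 -1. ]
```

View pics/w1.png

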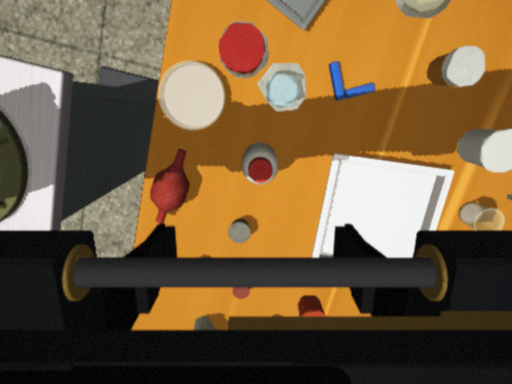

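The wrist view shows the large bottle's red cap at about (261,170), the grey stopper at (239,231) and the red stopper partly hidden at (241,293). The square tray is at (385,215).

```bash
cat >> m.py <<'E'
def wT(im,st):
    T=np.eye(4); T[:3,:3]=R.from_rotvec(st[3:]).as_matrix(); T[:3,3]=st[:3]; return T@np.array(im['T_tool_cam'])
RED=lambda r,g,b,h,S,v:(r>70)&(r>2*g)&(b>0.3*r)
GREY=lambda r,g,b,h,S,v:(S<110)&(v<150)
E
python3 - <<'E'
from m import *
im=load('w1.png'); T=wT(im,np.load('pics/w1.npy'))
c,A,_=blob(im['pixels'],(261,170),18,RED); print(c,A,ray(im,*c,.088,T).round(4))
c,A,_=blob(im['pixels'],(239,231),18,GREY); print(c,A,ray(im,*c,.014,T).round(4))
px=im['pixels']; WH=lambda r,g,b,h,S,v:(S<60)&(v>110)
c,A,cn=blob(px,(385,215),80,WH); q=cv2.approxPolyDP(cv2.convexHull(cn),6,True)[:,0]; print(A,[(p.tolist(),ray(im,*p,.028,T)[:2].round(3).tolist()) for p in q])
t=load('top1.png'); print('gt',ray(t,132,211.8,.012).round(3))
E
```

```text
[259.5        180.58333333] 12 [0.4424 0.0934 0.088 ]
[239.36  230.912] 375 [ 0.4369 -0.0071  0.014 ]
10028 [([334, 154], [0.538, 0.141]), ([453, 171], [0.707, 0.157]), ([435, 230], [0.717, 0.068]), ([411, 257], [0.698, 0.019]), ([313, 257], [0.554, -0.016])]
gt [0.435 0.375 0.012]
```

```bash
python3 -m crank '[[[-2,10,20,0,-1],[0,0,25,0,-1],[0,0,25,0,-1],[0,0,25,0,-1],[0,0,25,0,-1],[0,0,25,0,-1],[0,0,20,0,-1],[0,0,15,0,-1],[0,0,0,0,-1]]]'
python3 -m crank '[[[0,0,20,0,-1],[0,0,20,0,-1],[0,0,20,0,-1],[0,0,15,0,-1],[0,0,15,0,-1],[0,0,0,0,-1]]]'
python3 - <<'E'
from m import *
go(.4425,.1083,.032,14); save('wrist','w2.png')
E
```

```text
time: 3.28
position: [0.4407, 0.1079, 0.1194]
tool_rot: [-1.931, -2.474, 0.009]
ft_force: [-0.7, -0.7, 0.1]
grip_width: 1.001
grip_force: 0.0
time: 3.78
position: [0.4417, 0.1083, 0.031]
tool_rot: [-1.933, -2.474, 0.005]
ft_force: [-0.2, -1.3, 0.1]
grip_width: 0.997
grip_force: 0.0
t 3.8 pos [0.4417 0.1083 0.031 ] psi 14.0 shift [-0.2  0.7 -1. ] turn 0.0 tilt 0.22 j7 -0.01 w 0.997 F 0.0 ft [-0.2 -1.3  0.1]
```

View pics/w2.png

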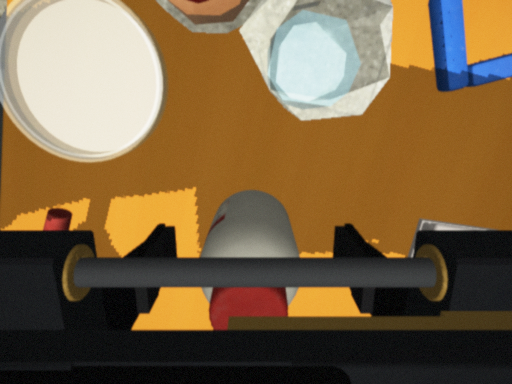

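The bottle sits centred between the fingers, with the body at (250,250) and a finger on each side.

```bash
python3 -m crank '[[[0,0,0,0,-0.4],[0,0,0,0,-0.2],[0,0,0,0,0],[0,0,0,0,0.2],[0,0,0,0,0.4],[0,0,0,0,0.6],[0,0,0,0,1],[0,0,0,0,1],[0,0,0,0,1],[0,0,0,0,1]]]' 15
python3 -m crank '[[[0,0,-5,0,1],[0,0,-12,0,1],[0,0,-18,0,1],[0,0,-18,0,1],[0,0,-18,0,1],[0,0,-18,0,1],[0,0,-16,0,1],[0,0,-10,0,1],[0,0,-5,0,1],[0,0,0,0,1]]]'
python3 - <<'E'
from m import *
go(.629,.103,.15,8)
E
```

```text
time: 4.67
position: [0.4426, 0.1085, 0.0326]
tool_rot: [-1.936, -2.473, 0.002]
ft_force: [-5.0, -1.0, 6.2]
grip_width: 0.547
grip_force: 15.0
time: 5.5
position: [0.4441, 0.1089, 0.1534]
tool_rot: [1.936, 2.473, 0.003]
ft_force: [0.2, 0.4, -0.8]
grip_width: 0.549
grip_force: 15.0
t 5.5 pos [0.4441 0.1089 0.1534] psi 13.9 shift [-50.1 178.1   3.8] turn 0.102 tilt 0.14 j7 -0.08 w 0.549 F 15.0 ft [ 0.2  0.4 -0.8]
```

```bash
python3 -m crank '[[[-3,8,0,0,1],[-5,18,0,0,1],[-6,24,0,0,1],[-7,27,0,0,1],[-7,27,0,0,1],[-7,26,0,0,1],[-6,22,0,0,1],[-5,16,0,0,1],[-4,10,0,0.05,1],[0,0,0,0.05,1]]]'
python3 -m crank '[[[0,0,10,0,1],[0,0,15,0,1],[0,0,18,0,1],[0,0,18,0,1],[0,0,15,0,1],[0,0,10,0,1],[0,0,6,0,1],[0,0,0,0,1]]]'
python3 - <<'E'
from m import *
go(.629,.103,.037,8)
E
```

```text
time: 6.33
position: [0.6301, 0.1014, 0.1501]
tool_rot: [2.061, 2.369, -0.004]
ft_force: [0.3, -0.7, -1.7]
grip_width: 0.544
grip_force: 15.0
time: 7.0
position: [0.6266, 0.1025, 0.0582]
tool_rot: [-2.056, -2.373, 0.005]
ft_force: [0.0, 0.3, -1.4]
grip_width: 0.547
grip_force: 15.0
t 7.0 pos [0.6266 0.1025 0.0582] psi 8.2 shift [ 0.1  2.5 21.2] turn 0.003 tilt 0.2 j7 0.09 w 0.547 F 15.0 ft [ 0.   0.3 -1.4]
```

```bash
python3 -m crank '[[[0,1,6,0,1],[0,1,5,0,1],[0,0,4,0,1],[0,0,3,0,1],[0,0,2,0,1],[0,0,1,0,1],[0,0,0,0,1],[0,0,0,0,1]]]'
python3 - <<'E'
from m import *
go(.629,.103,.037,8)
E
```

```text
time: 7.67
position: [0.6302, 0.1031, 0.0398]
tool_rot: [2.058, 2.373, 0.001]
ft_force: [0.3, 0.5, -1.4]
grip_width: 0.546
grip_force: 15.0
t 7.7 pos [0.6302 0.1031 0.0398] psi 8.1 shift [ 0.1 -1.2  2.8] turn 0.002 tilt 0.02 j7 0.1 w 0.546 F 15.0 ft [ 0.3  0.5 -1.4]
```

Force rises on contact; lower 1 mm per row, release gently, and retreat.

```bash
python3 -m crank '[[[0,0,1,0,1],[0,0,1,0,1],[0,0,1,0,1],[0,0,0.5,0,1],[0,0,0,0,1],[0,0,0,0,1]]]'
python3 -m crank '[[[0,0,0,0,-0.1],[0,0,0,0,-0.15],[0,0,0,0,-0.2],[0,0,0,0,-0.3],[0,0,0,0,-0.4],[0,0,0,0,-0.5],[0,0,-5,0,-0.5],[0,0,-10,0,-0.5],[0,0,-15,0,-0.5],[0,0,-20,0,-0.5]]]'
python3 -m crank '[[[0,0,-25,0,-0.5],[0,0,-25,0,-0.5],[0,0,-25,0,-0.5],[0,0,-25,0,-0.5],[0,0,-20,0,-0.5],[0,0,0,0,-0.5]]]'
python3 - <<'E'
from m import *
go(.44,-.004,.20,0)
save('wrist','w3.png')
E
```

```text
time: 8.17
position: [0.6302, 0.1031, 0.0367]
tool_rot: [2.058, 2.373, 0.001]
ft_force: [-2.0, 0.5, 4.3]
grip_width: 0.547
grip_force: 15.0
time: 9.0
position: [0.6293, 0.1029, 0.0862]
tool_rot: [-2.058, -2.373, 0.003]
ft_force: [0.1, -0.0, -0.7]
grip_width: 0.746
grip_force: 0.0
time: 9.5
position: [0.6329, 0.1032, 0.2126]
tool_rot: [2.055, 2.369, 0.013]
ft_force: [-0.2, -1.6, 1.2]
grip_width: 0.746
grip_force: 0.0
t 9.5 pos [0.6329 0.1032 0.2126] psi 8.1 shift [ -78.9 -206.2   10.5] turn 0.142 tilt 0.56 j7 0.05 w 0.746 F 0.0 ft [-0.2 -1.6  1.2]
```

View pics/w3.png

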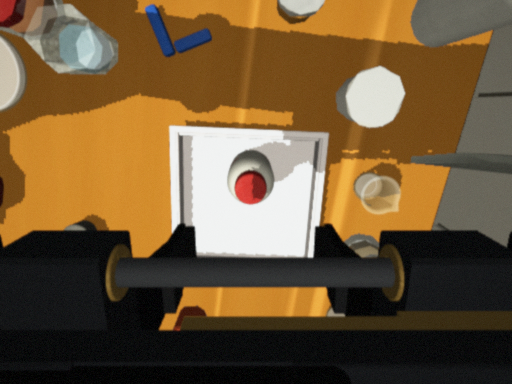

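The large bottle stands upright in the upper half of the tray, at (250,180). Next is the small bottle.

```bash
python3 -m crank '[[[0,0,-20,0,-1],[-15,-15,-20,0,-1],[-26,-25,0,0,-1],[-27,-26,0,0,-1],[-27,-26,0,0,-1],[-27,-26,0,0,-1],[-27,-26,0,0,-1],[-27,-26,0,0,-1],[-27,-26,0,0,-1],[-27,-26,0,0,-1]]]'
python3 -m crank '[[[-27,-26,0,0,-1],[-27,-26,0,0,-1],[-27,-26,0,0,-1],[-20,-20,0,0,-1],[-10,-10,0,0,-1],[0,0,0,0,-1]]]'
python3 -m crank '[[[0,0,0,0.115,-1],[0,0,0,0.115,-1],[0,0,0,0.115,-1],[0,0,0,0.115,-1],[0,0,0,0.115,-1],[0,0,0,0.115,-1],[0,0,0,0.115,-1],[0,0,0,0,-1],[0,0,0,0,-1]]]'
python3 - <<'E'
from m import *
go(.3557,-.277,.12,-38)
s=ctrl.get_state(); save('wrist','w4.png'); np.save('pics/w4.npy',np.r_[s['position'],s['tool_rot']])
E
```

```text
time: 10.38
position: [0.4409, -0.1572, 0.2452]
tool_rot: [-2.057, -2.373, 0.0]
ft_force: [-0.0, -1.4, 0.8]
grip_width: 0.995
grip_force: 0.0
time: 10.88
position: [0.3487, -0.2842, 0.2456]
tool_rot: [-2.066, -2.366, -0.001]
ft_force: [-0.3, 0.5, -0.1]
grip_width: 1.002
grip_force: 0.0
time: 11.63
position: [0.3518, -0.2803, 0.2455]
tool_rot: [-2.82, -1.383, 0.001]
ft_force: [-0.5, -0.2, 0.1]
grip_width: 1.001
grip_force: 0.0
t 11.6 pos [ 0.3518 -0.2803  0.2455] psi -37.7 shift [  5.    1.1 125.5] turn 0.005 tilt 0.06 j7 -0.16 w 1.001 F 0.0 ft [-0.5 -0.2  0.1]
```

View pics/w4.png

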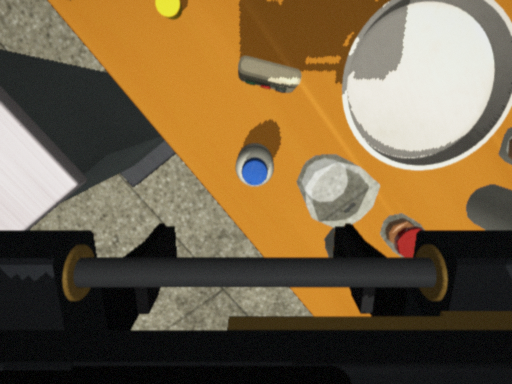

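The small bottle's cap is at (254,172) with the beaker close beside it at (340,190). The timer is at (270,75) and the dish at (435,85). I'll compute the beaker's bearing and choose a closing line clear of it.

Run:
```python
from m import *
im=load('w4.png'); T=wT(im,np.load('pics/w4.npy'))
BLUE=lambda r,g,b,h,S,v:(b>r+30)&(b>g+20)
c,A,_=blob(im['pixels'],(254,172),18,BLUE); print('cap',c,A,ray(im,*c,.08,T).round(4))
for p in((340,190),(298,190),(380,190),(320,165)): print('beaker',p,[ray(im,*p,z,T)[:2].round(3).tolist() for z in (0,.05,.08)])
t=load('top1.png'); s=load('scene1.png')
print('beaker rim tri',tri(t,(615/k,333/k),s,(364,289)).round(3))
W=lambda r,g,b,h,S,v:(S<110)&(v>130)
c,A,cn=blob(im['pixels'],(270,70),34,W); q=cv2.minAreaRect(cn); print('timer',A,q,[ray(im,*p,.063,T)[:2].round(3).tolist() for p in cv2.boxPoints(q)])
WD=lambda r,g,b,h,S,v:(S<80)
c,A,cn=blob(im['pixels'],(435,85),85,WD); q=cv2.fitEllipse(cv2.convexHull(cn)); print('dish',A,q,ray(im,*q[0],.033,T).round(3))
```

```text
cap [254.22324723 171.62546125] 542 [ 0.3542 -0.2767  0.08  ]
beaker (340, 190) [[0.419, -0.379], [0.416, -0.36], [0.414, -0.349]]
beaker (298, 190) [[0.375, -0.345], [0.377, -0.33], [0.379, -0.321]]
beaker (380, 190) [[0.461, -0.412], [0.453, -0.389], [0.448, -0.375]]
beaker (320, 165) [[0.417, -0.335], [0.414, -0.321], [0.413, -0.313]]
beaker rim tri [ 0.413 -0.35   0.079]
timer 933 ((270.2668762207031, 71.98426055908203), (61.56013107299805, 18.334880828857422), 13.324530601501465) [[0.401, -0.189], [0.415, -0.178], [0.455, -0.226], [0.442, -0.238]]
dish 23975 ((431.0021057128906, 76.10680389404297), (168.63035583496094, 196.562744140625), 36.7304801940918) [ 0.57  -0.319  0.033]
```

```bash
python3 -m crank '[[[5,1,0,-0.112,-1],[0,0,0,-0.112,-1],[0,0,0,-0.112,-1],[0,0,0,-0.112,-1],[0,0,0,-0.112,-1],[0,0,0,-0.112,-1],[0,0,0,-0.112,-1],[0,0,0,-0.112,-1],[0,0,0,-0.112,-1],[0,0,0,-0.112,-1]]]'
python3 -m crank '[[[0,0,0,-0.112,-1],[0,0,0,-0.112,-1],[0,0,20,0,-1],[0,0,25,0,-1],[0,0,25,0,-1],[0,0,25,0,-1],[0,0,20,0,-1],[0,0,10,0,-1],[0,0,0,0,-1],[0,0,0,0,-1]]]'
python3 - <<'E'
from m import *
go(.355,-.277,.026,39)
E
```

```text
time: 12.52
position: [0.3556, -0.2775, 0.2459]
tool_rot: [-1.649, -2.674, -0.0]
ft_force: [-0.3, 0.1, -0.4]
grip_width: 0.995
grip_force: 0.0
time: 13.35
position: [0.3556, -0.2778, 0.1213]
tool_rot: [-1.35, -2.836, 0.001]
ft_force: [0.6, -0.5, -0.8]
grip_width: 0.997
grip_force: 0.0
t 13.3 pos [ 0.3556 -0.2778  0.1213] psi 39.1 shift [ 1.   0.1 95.3] turn 0.002 tilt 0.03 j7 1.23 w 0.997 F 0.0 ft [ 0.6 -0.5 -0.8]
```

```bash
python3 -m crank '[[[1,0,15,0,-1],[0,0,20,0,-1],[0,0,20,0,-1],[0,0,18,0,-1],[0,0,12,0,-1],[0,0,7,0,-1],[0,0,2,0,-1],[0,0,0,0,-1]]]'
python3 -m crank '[[[0,0,0,0,-0.4],[0,0,0,0,-0.2],[0,0,0,0,0],[0,0,0,0,0.2],[0,0,0,0,0.4],[0,0,0,0,0.6],[0,0,0,0,1],[0,0,0,0,1],[0,0,0,0,1],[0,0,0,0,1]]]' 15
python3 -m crank '[[[0,0,-5,0,1],[0,0,-12,0,1],[0,0,-18,0,1],[0,0,-20,0,1],[0,0,-22,0,1],[0,0,-22,0,1],[0,0,-22,0,1],[0,0,-20,0,1],[0,0,-15,0,1],[0,0,-5,0,1]]]'
python3 - <<'E'
from m import *
go(.637,.027,.18,8)
E
```

```text
time: 14.02
position: [0.3555, -0.2774, 0.0276]
tool_rot: [1.351, 2.835, -0.0]
ft_force: [-0.3, -0.4, 0.5]
grip_width: 1.002
grip_force: 0.0
time: 14.85
position: [0.3549, -0.2771, 0.0271]
tool_rot: [-1.352, -2.836, -0.0]
ft_force: [-0.3, 0.6, 0.3]
grip_width: 0.5
grip_force: 15.0
time: 15.68
position: [0.3558, -0.2779, 0.1904]
tool_rot: [1.351, 2.832, 0.002]
ft_force: [0.0, -1.2, -1.0]
grip_width: 0.501
grip_force: 15.0
t 15.7 pos [ 0.3558 -0.2779  0.1904] psi 39.0 shift [ 60.1 410.4  11.4] turn 0.541 tilt 0.24 j7 1.14 w 0.501 F 15.0 ft [ 0.  -1.2 -1. ]
```

```bash
python3 -m crank '[[[8,6,0,0,1],[16,13,0,0,1],[23,19,0,0,1],[27,22,0,0,1],[27,22,0,0,1],[27,22,0,0,1],[27,22,0,0,1],[27,22,0,0,1],[23,19,0,0,1],[16,13,0,0,1]]]'
python3 -m crank '[[[8,6,0,0,1],[0,0,0,0.09,1],[0,0,0,0.09,1],[0,0,0,0.09,1],[0,0,0,0.09,1],[0,0,0,0.09,1],[0,0,0,0.09,1],[0,0,0,0,1]]]'
python3 - <<'E'
from m import *
go(.637,.027,.18,8)
E
```

```text
time: 16.52
position: [0.3547, 0.0102, 0.1871]
tool_rot: [-1.35, -2.835, 0.001]
ft_force: [1.0, -0.5, -0.8]
grip_width: 0.501
grip_force: 15.0
time: 17.18
position: [0.3549, 0.017, 0.1875]
tool_rot: [-2.063, -2.368, 0.001]
ft_force: [-1.0, -0.8, -1.5]
grip_width: 0.502
grip_force: 15.0
t 17.2 pos [0.3549 0.017  0.1875] psi 7.9 shift [-28.8 280.8   7.3] turn -0.002 tilt 0.05 j7 0.07 w 0.502 F 15.0 ft [-1.  -0.8 -1.5]
```

```bash
python3 -m crank '[[[-1,10,0,0,1],[-2,20,0,0,1],[-3,30,0,0,1],[-3,35,0,0,1],[-4,35,0,0,1],[-4,35,0,0,1],[-4,35,0,0,1],[-3,35,0,0,1],[-3,25,0,0,1],[-2,15,0,0,1]]]'
python3 -m crank '[[[0,6,0,0,1],[0,0,12,0,1],[0,0,18,0,1],[0,0,22,0,1],[0,0,22,0,1],[0,0,20,0,1],[0,0,16,0,1],[0,0,10,0,1],[0,0,0,0,1],[0,0,0,0,1]]]'
python3 - <<'E'
from m import *
go(.637,.027,.0311,8)
E
```

```text
time: 18.02
position: [0.6347, 0.0274, 0.1862]
tool_rot: [2.057, 2.374, -0.001]
ft_force: [-1.2, -0.1, -0.6]
grip_width: 0.504
grip_force: 15.0
time: 18.85
position: [0.6367, 0.0286, 0.0677]
tool_rot: [-2.058, -2.372, 0.001]
ft_force: [0.7, 0.4, -0.4]
grip_width: 0.498
grip_force: 15.0
t 18.9 pos [0.6367 0.0286 0.0677] psi 8.1 shift [-1.6  0.1 36.6] turn 0.002 tilt 0.06 j7 -0.0 w 0.498 F 15.0 ft [ 0.7  0.4 -0.4]
```

```bash
python3 -m crank '[[[0,0,10,0,1],[0,0,10,0,1],[0,0,8,0,1],[0,0,4,0,1],[0,0,2,0,1],[0,0,1,0,1],[0,0,1,0,1],[0,0,0.5,0,1],[0,0,0,0,1],[0,0,0,0,1]]]'
python3 -m crank '[[[0,0,0,0,0],[0,0,0,0,-0.1],[0,0,0,0,-0.2],[0,0,0,0,-0.3],[0,0,0,0,-0.4],[0,0,0,0,-0.4],[0,0,-5,0,-0.4],[0,0,-10,0,-0.4],[0,0,-15,0,-0.4],[0,0,-20,0,-0.4]]]'
python3 -m crank '[[[0,0,-25,0,-0.5],[0,0,-25,0,-0.5],[0,0,-25,0,-0.5],[0,0,-25,0,-0.5],[0,0,-20,0,-0.5],[0,0,0,0,-0.5]]]'
python3 - <<'E'
from m import *
go(.438,-.005,.18,0)
save('wrist','w5.png')
E
```

```text
time: 19.68
position: [0.6377, 0.0287, 0.0319]
tool_rot: [2.059, 2.372, 0.001]
ft_force: [-0.1, 0.6, -1.3]
grip_width: 0.499
grip_force: 15.0
time: 20.52
position: [0.6366, 0.0286, 0.0817]
tool_rot: [-2.058, -2.371, 0.002]
ft_force: [0.5, -0.5, -0.3]
grip_width: 0.7
grip_force: 0.0
time: 21.02
position: [0.6403, 0.0291, 0.2084]
tool_rot: [2.055, 2.367, 0.011]
ft_force: [-0.1, 0.3, 1.1]
grip_width: 0.751
grip_force: 0.0
t 21.0 pos [0.6403 0.0291 0.2084] psi 8.1 shift [  -5.3 -205.4   26.3] turn 0.141 tilt 0.58 j7 0.01 w 0.751 F 0.0 ft [-0.1  0.3  1.1]
```

View pics/w5.png

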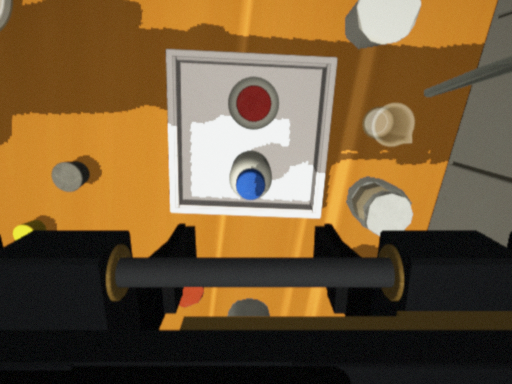

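Both bottles stand in the tray, with the red cap at (253,103) and the blue cap at (250,180). Next is the large grey stopper.

```bash
python3 -m crank '[[[0,-15,0,0,-1],[0,-25,0,0,-1],[-1,-30,0,0,-1],[-1,-30,0,0,-1],[-1,-30,0,0,-1],[-1,-30,0,0,-1],[-1,-25,0,0,-1],[0,-15,0,0,-1],[0,-5,0,0,-1],[0,0,0,0,-1]]]'
python3 - <<'E'
from m import *
s=ctrl.get_state(); im=get_image('wrist'); T=wT(im,np.r_[s['position'],s['tool_rot']])
uv=np.linalg.inv(T)@[.438,-.005,.014,1]; uv=(im['fx']*uv[0]/uv[2]+im['cx'],im['fy']*uv[1]/uv[2]+im['cy']); print(uv)
c,A,cn=blob(im['pixels'],uv,30,GREY); print(c,A,cv2.minAreaRect(cn),ray(im,*c,.014,T).round(4)); p=ray(im,*c,.014,T)
go(p[0],p[1],.005)
E
```

```text
time: 21.9
position: [0.4343, -0.0053, 0.2013]
tool_rot: [2.06, 2.372, -0.0]
ft_force: [-0.5, -1.0, 0.2]
grip_width: 1.0
grip_force: 0.0
(np.float64(258.01429443591), np.float64(171.7231731647219))
[256.99401198 173.12974052] 501 ((257.2500305175781, 172.75001525878906), (28.284271240234375, 28.991378784179688), 45.0) [ 0.4371 -0.0068  0.014 ]
t 21.9 pos [ 0.4353 -0.005   0.2015] psi 8.1 shift [ -2.    1.4 196.5] turn 0 tilt 0.04 j7 0.11 w 1.0 F 0.0 ft [ 0.6 -0.3 -0. ]
```

```bash
python3 -m crank '[[[-1,2,20,0,-1],[0,0,30,0,-1],[0,0,30,0,-1],[0,0,30,0,-1],[0,0,30,0,-1],[0,0,20,0,-1],[0,0,15,0,-1],[0,0,10,0,-1],[0,0,6,0,-1],[0,0,4,0,-1]]]'
python3 -m crank '[[[0,0,0,0,-0.3],[0,0,0,0,0],[0,0,0,0,0.3],[0,0,0,0,0.5],[0,0,0,0,0.8],[0,0,0,0,1],[0,0,0,0,1],[0,0,0,0,1],[0,0,0,0,1],[0,0,0,0,1]]]' 10
python3 -m crank '[[[0,0,-5,0,1],[0,0,-12,0,1],[0,0,-18,0,1],[0,0,-22,0,1],[0,0,-25,0,1],[0,0,-25,0,1],[0,0,-25,0,1],[0,0,-20,0,1],[0,0,-10,0,1],[0,0,0,0,1]]]'
python3 - <<'E'
from m import *
go(.54,-.30,.16,-30)
E
```

```text
time: 22.78
position: [0.4378, -0.0055, 0.0059]
tool_rot: [-2.059, -2.372, 0.0]
ft_force: [0.4, -0.2, 0.7]
grip_width: 1.0
grip_force: 0.0
time: 23.62
position: [0.4373, -0.0058, 0.0066]
tool_rot: [-2.059, -2.372, -0.0]
ft_force: [0.3, -0.5, 1.0]
grip_width: 0.389
grip_force: 10.0
time: 24.45
position: [0.4389, -0.0057, 0.171]
tool_rot: [2.057, 2.37, 0.005]
ft_force: [0.8, -1.1, 0.2]
grip_width: 0.387
grip_force: 10.0
t 24.4 pos [ 0.4389 -0.0057  0.171 ] psi 8.1 shift [-305.5   58.7   11.5] turn 0.665 tilt 0.28 j7 0.11 w 0.387 F 10.0 ft [ 0.8 -1.1  0.2]
```

```bash
python3 -m crank '[[[-10,3,0,0,1],[-20,5,0,0,1],[-30,8,0,0,1],[-38,10,0,0,1],[-38,10,0,0,1],[-38,10,0,0,1],[-38,10,0,0,1],[-38,10,0,0,1],[-28,8,0,0,1],[-15,4,0,0,1]]]'
python3 -m crank '[[[-5,2,0,0,1],[0,0,15,0,1],[0,0,22,0,1],[0,0,25,0,1],[0,0,25,0,1],[0,0,20,0,1],[0,0,15,0,1],[0,0,10,0,1],[0,0,0,0,1],[0,0,0,0,1]]]'
python3 - <<'E'
from m import *
go(.56,-.29,.0105)
E
```

```text
time: 25.28
position: [0.5544, -0.2904, 0.1653]
tool_rot: [-2.064, -2.366, 0.006]
ft_force: [-0.5, 0.5, -0.4]
grip_width: 0.392
grip_force: 10.0
time: 26.12
position: [0.5579, -0.2889, 0.0358]
tool_rot: [-2.058, -2.372, 0.001]
ft_force: [0.5, -0.3, 0.8]
grip_width: 0.386
grip_force: 10.0
t 26.1 pos [ 0.5579 -0.2889  0.0358] psi 8.1 shift [-1.4  2.  25.3] turn 0 tilt 0.1 j7 0.6 w 0.386 F 10.0 ft [ 0.5 -0.3  0.8]
```

```bash
python3 -m crank '[[[0,0,8,0,1],[0,0,7,0,1],[0,0,5,0,1],[0,0,3,0,1],[0,0,1.5,0,1],[0,0,1,0,1],[0,0,0,0,1],[0,0,0,0,1]]]'
python3 -m crank '[[[0,0,0,0,0.2],[0,0,0,0,0.1],[0,0,0,0,0],[0,0,0,0,-0.1],[0,0,0,0,-0.1],[0,0,-5,0,-0.1],[0,0,-15,0,-0.1],[0,0,-25,0,-0.1],[0,0,-30,0,-0.1],[0,0,-30,0,-0.1]]]'
python3 -m crank '[[[0,0,-30,0,-0.5],[0,0,-30,0,-1],[0,0,-20,0,-1],[0,0,0,0,-1]]]'
python3 - <<'E'
from m import *
go(.4635,-.101,.19)
s=ctrl.get_state(); save('wrist','w6.png'); np.save('pics/w6.npy',np.r_[s['position'],s['tool_rot']])
E
```

```text
time: 26.78
position: [0.5586, -0.2896, 0.0113]
tool_rot: [2.059, 2.372, 0.0]
ft_force: [-0.5, -1.2, -0.1]
grip_width: 0.389
grip_force: 10.0
time: 27.62
position: [0.5579, -0.2893, 0.117]
tool_rot: [-2.059, -2.372, 0.0]
ft_force: [1.2, -0.5, 0.1]
grip_width: 0.551
grip_force: 0.0
time: 27.95
position: [0.5611, -0.2909, 0.2026]
tool_rot: [2.053, 2.365, 0.005]
ft_force: [0.7, -0.2, 0.3]
grip_width: 0.765
grip_force: 0.0
t 27.9 pos [ 0.5611 -0.2909  0.2026] psi 8.1 shift [201.8 -70.   10.9] turn 0 tilt 0.57 j7 0.59 w 0.765 F 0.0 ft [ 0.7 -0.2  0.3]
```

View pics/w6.png

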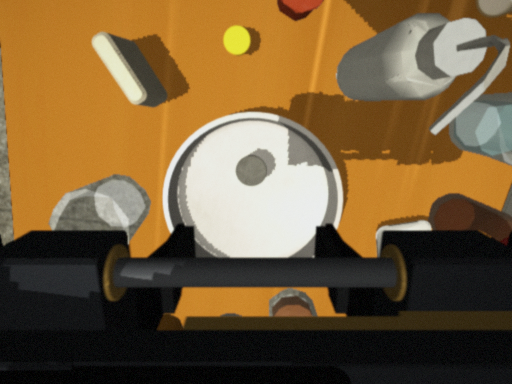

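The large stopper sits in the dish at (254,170), about 30 mm from the dish centre. Next is the small red one.

```bash
python3 -m crank '[[[15,-5,0,0,-1],[25,-8,0,0,-1],[33,-11,0,0,-1],[35,-12,0,0,-1],[35,-12,0,0,-1],[30,-12,0,0,-1],[18,-8,0,0,-1],[8,-3,0,0,-1],[0,0,0,0,-1],[0,0,0,0,-1]]]'
python3 - <<'E'
from m import *
s=ctrl.get_state(); im=save('wrist','w7.png'); T=wT(im,np.r_[s['position'],s['tool_rot']])
uv=np.linalg.inv(T)@[.4635,-.101,.014,1]; uv=(im['fx']*uv[0]/uv[2]+im['cx'],im['fy']*uv[1]/uv[2]+im['cy']); print(uv,im['pixels'][int(uv[1]),int(uv[0])])
DR=lambda r,g,b,h,S,v:(b>0.42*r)&(g<0.62*r)
c,A,cn=blob(im['pixels'],uv,30,DR); print(c,A,cv2.minAreaRect(cn)); p=ray(im,*c,.014,T);print(p)
go(p[0],p[1],.005)
E
```

```text
time: 28.83
position: [0.4603, -0.1034, 0.1957]
tool_rot: [2.06, 2.372, -0.001]
ft_force: [0.7, -0.1, 0.3]
grip_width: 1.002
grip_force: 0.0
(np.float64(257.9040610601489), np.float64(170.795006916886)) [148  78  65]
[257.67555556 173.85333333] 225 ((256.5000305175781, 174.0), (17.677669525146484, 21.92030906677246), 45.0)
[ 0.46374202 -0.1044509   0.014     ]
t 28.9 pos [ 0.4605 -0.104   0.1958] psi 8.0 shift [ -0.8   3.1 190.8] turn 0 tilt 0.03 j7 0.31 w 0.999 F 0.0 ft [ 0.3 -0.2  0.7]
```

```bash
python3 -m crank '[[[0,3,20,0,-1],[0,0,30,0,-1],[0,0,30,0,-1],[0,0,30,0,-1],[0,0,30,0,-1],[0,0,20,0,-1],[0,0,14,0,-1],[0,0,8,0,-1],[0,0,5,0,-1],[0,0,3,0,-1]]]'
python3 -m crank '[[[0,0,0,0,-0.3],[0,0,0,0,0],[0,0,0,0,0.3],[0,0,0,0,0.5],[0,0,0,0,0.8],[0,0,0,0,1],[0,0,0,0,1],[0,0,0,0,1],[0,0,0,0,1],[0,0,0,0,1]]]' 10
python3 -m crank '[[[0,0,-5,0,1],[0,0,-12,0,1],[0,0,-18,0,1],[0,0,-22,0,1],[0,0,-25,0,1],[0,0,-25,0,1],[0,0,-25,0,1],[0,0,-20,0,1],[0,0,-10,0,1],[0,0,0,0,1]]]'
python3 - <<'E'
from m import *
go(.57,-.355,.17)
E
```

```text
time: 29.72
position: [0.4635, -0.103, 0.0056]
tool_rot: [-2.061, -2.371, 0.0]
ft_force: [-0.8, 0.1, 0.9]
grip_width: 1.001
grip_force: 0.0
time: 30.55
position: [0.4631, -0.1021, 0.006]
tool_rot: [-2.059, -2.372, -0.0]
ft_force: [-0.1, 0.9, 0.0]
grip_width: 0.327
grip_force: 0.1
time: 31.38
position: [0.4647, -0.1024, 0.1706]
tool_rot: [2.057, 2.369, 0.004]
ft_force: [-0.5, 0.6, -0.9]
grip_width: 0.307
grip_force: 10.0
t 31.4 pos [ 0.4647 -0.1024  0.1706] psi 8.1 shift [-264.9   68.7    1.4] turn 0 tilt 0.29 j7 0.3 w 0.307 F 10.0 ft [-0.5  0.6 -0.9]
```

```bash
python3 -m crank '[[[-10,3,0,0,1],[-20,5,0,0,1],[-28,7,0,0,1],[-34,9,0,0,1],[-34,9,0,0,1],[-34,9,0,0,1],[-34,9,0,0,1],[-34,9,0,0,1],[-24,6,0,0,1],[-12,3,0,0,1]]]'
python3 -m crank '[[[0,0,0,0,1],[0,0,15,0,1],[0,0,22,0,1],[0,0,25,0,1],[0,0,25,0,1],[0,0,20,0,1],[0,0,15,0,1],[0,0,10,0,1],[0,0,5,0,1],[0,0,0,0,1]]]'
python3 -m crank '[[[0,0,5,0,1],[0,0,3,0,1],[0,0,2,0,1],[0,0,0,0,1],[0,0,0,0,1]]]'
python3 - <<'E'
from m import *
go(.57,-.355,.0095)
E
```

```text
time: 32.22
position: [0.5671, -0.3587, 0.1645]
tool_rot: [-2.063, -2.366, 0.006]
ft_force: [-1.3, -0.3, -0.4]
grip_width: 0.304
grip_force: 10.0
time: 33.05
position: [0.5675, -0.3528, 0.0292]
tool_rot: [-2.057, -2.371, 0.001]
ft_force: [-0.4, -0.7, 1.0]
grip_width: 0.302
grip_force: 10.0
time: 33.47
position: [0.5687, -0.3539, 0.0214]
tool_rot: [2.059, 2.372, 0.0]
ft_force: [0.1, -0.1, 0.3]
grip_width: 0.307
grip_force: 10.0
t 33.5 pos [ 0.5687 -0.3539  0.0214] psi 8.1 shift [-1.2  1.1 11.9] turn 0 tilt 0.03 j7 0.7 w 0.307 F 10.0 ft [ 0.1 -0.1  0.3]
```

```bash
python3 -m crank '[[[0,0,2,0,1],[0,0,2,0,1],[0,0,1.5,0,1],[0,0,1,0,1],[0,0,0,0,1]]]'
python3 -m crank '[[[0,0,1.5,0,1],[0,0,1,0,1],[0,0,1,0,1],[0,0,0.5,0,1],[0,0,0,0,1],[0,0,0,0,1]]]'
```

```text
time: 33.88
position: [0.5683, -0.3537, 0.0142]
tool_rot: [-2.059, -2.372, 0.0]
ft_force: [-0.7, 0.4, -0.1]
grip_width: 0.306
grip_force: 10.0
time: 34.38
position: [0.5686, -0.3538, 0.0105]
tool_rot: [-2.059, -2.372, -0.0]
ft_force: [0.6, 0.2, -0.8]
grip_width: 0.303
grip_force: 10.0
```

```bash
python3 -m crank '[[[0,0,1,0,1],[0,0,0,0,1],[0,0,0,0,0.35],[0,0,0,0,0.25],[0,0,0,0,0.1],[0,0,0,0,0],[0,0,-5,0,0],[0,0,-15,0,0],[0,0,-25,0,0],[0,0,-30,0,0]]]'
python3 -m crank '[[[0,0,-30,0,-0.5],[0,0,-30,0,-1],[0,0,-30,0,-1],[0,0,-25,0,-1],[10,-7,0,-0.09,-1],[0,0,0,-0.09,-1],[0,0,0,-0.09,-1],[0,0,0,-0.09,-1],[0,0,0,-0.09,-1],[0,0,0,-0.09,-1]]]'
python3 - <<'E'
from m import *
go(.428,-.208,.2,39)
save('wrist','w8.png')
E
```

```text
time: 35.22
position: [0.5672, -0.353, 0.0837]
tool_rot: [-2.057, -2.369, 0.001]
ft_force: [1.0, 1.0, 0.7]
grip_width: 0.496
grip_force: 0.0
time: 36.05
position: [0.5602, -0.3449, 0.2001]
tool_rot: [1.346, 2.838, 0.0]
ft_force: [-0.2, 0.0, -0.4]
grip_width: 0.992
grip_force: 0.0
t 36.0 pos [ 0.5602 -0.3449  0.2001] psi 39.3 shift [189.6 -15.7   0. ] turn 0.005 tilt 0.03 j7 1.2 w 0.992 F 0.0 ft [-0.2  0.  -0.4]
```

View pics/w8.png

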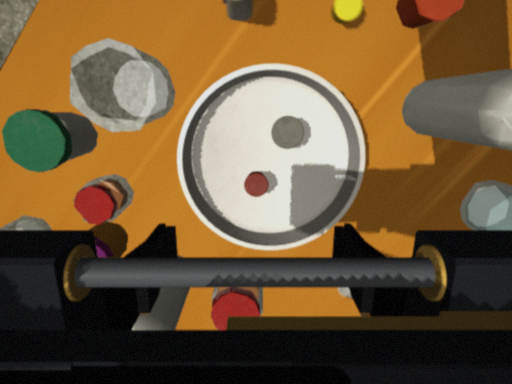

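Both stoppers sit in the dish, grey at (289,132) and red at (257,184), on either side of the centre at about (272,157). Next is the timer.

```bash
python3 -m crank '[[[15,-1,0,0,-1],[25,-2,0,0,-1],[33,-3,0,0,-1],[35,-3,0,0,-1],[35,-3,0,0,-1],[25,-2,0,0,-1],[15,-2,0,0,-1],[7,0,0,0,-1],[0,0,0,0,-1],[0,0,0,0,-1]]]'
python3 - <<'E'
from m import *
s=ctrl.get_state(); im=save('wrist','w9.png'); T=wT(im,np.r_[s['position'],s['tool_rot']])
W=lambda r,g,b,h,S,v:(S<110)&(v>110)
c,A,cn=blob(im['pixels'],(257,150),55,W); q=cv2.minAreaRect(cn); print(A,q,[ray(im,*p,.063,T)[:2].round(4).tolist() for p in cv2.boxPoints(q)],ray(im,*q[0],.063,T).round(4))
go(.428,-.208,.02,39)
E
```

```text
time: 36.93
position: [0.4288, -0.2079, 0.2001]
tool_rot: [1.352, 2.834, -0.0]
ft_force: [-0.1, 0.1, 0.8]
grip_width: 0.997
grip_force: 0.0
1190 ((254.0, 172.0), (22.0, 66.0), 0.0) [[0.4345, -0.2335], [0.3941, -0.1826], [0.4102, -0.1697], [0.4514, -0.2198]] [ 0.422  -0.2007  0.063 ]
t 37.0 pos [ 0.4289 -0.2082  0.1999] psi 39.0 shift [  0.9  -0.7 179.9] turn -0.001 tilt 0.07 j7 1.08 w 1.002 F 0.0 ft [-0.  -0.6  0.4]
```

View pics/w9.png

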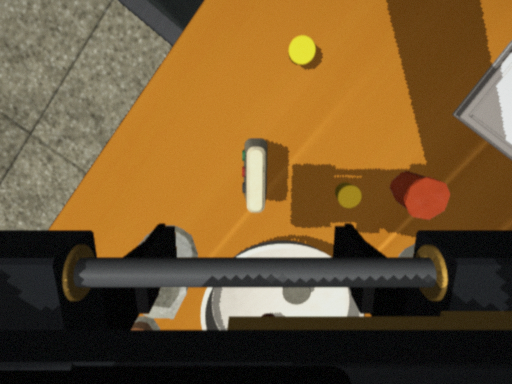

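The timer's cream top is at (256,179) with its long side across the closing line, so it is well aligned for the grasp.

```bash
python3 -m crank '[[[0,0,20,0,-1],[0,0,25,0,-1],[0,0,28,0,-1],[0,0,28,0,-1],[0,0,25,0,-1],[0,0,20,0,-1],[0,0,15,0,-1],[0,0,10,0,-1],[0,0,6,0,-1],[0,0,1,0,-1]]]'
python3 -m crank '[[[0,0,0,0,-0.3],[0,0,0,0,0],[0,0,0,0,0.3],[0,0,0,0,0.5],[0,0,0,0,0.8],[0,0,0,0,1],[0,0,0,0,1],[0,0,0,0,1],[0,0,0,0,1],[0,0,0,0,1]]]' 12
python3 -m crank '[[[0,0,0,0,1],[0,0,0,0,1],[0,0,-5,0,1],[0,0,-12,0,1],[0,0,-20,0,1],[0,0,-25,0,1],[0,0,-30,0,1],[0,0,-30,0,1],[0,0,-30,0,1],[0,0,-20,0,1]]]'
python3 -m crank '[[[0,0,-20,0,1],[0,0,-20,0,1],[0,0,-10,0,1],[0,0,0,0,1]]]'
python3 - <<'E'
from m import *
t=load('top1.png')
gr=lambda r,g,b,h,S,v:(S<100)
for z in(.009,.018): print([ray(t,*p,z)[:2].round(3).tolist() for p in [(99.3,220.3),(114.4,182.9),(164.7,203.3),(149.6,240.7)]],ray(t,132,211.8,z).round(3))
go(.435,.372,.2,-21.5)
E
```

```text
time: 37.82
position: [0.4279, -0.2076, 0.0205]
tool_rot: [-1.352, -2.834, 0.0]
ft_force: [-0.6, 0.5, 1.0]
grip_width: 1.005
grip_force: 0.0
time: 38.65
position: [0.4282, -0.2073, 0.0215]
tool_rot: [1.352, 2.836, 0.0]
ft_force: [0.5, -0.8, -0.2]
grip_width: 0.326
grip_force: 0.0
time: 39.48
position: [0.4288, -0.2077, 0.1968]
tool_rot: [1.351, 2.833, 0.0]
ft_force: [0.1, -0.2, -1.3]
grip_width: 0.26
grip_force: 11.9
time: 39.82
position: [0.4293, -0.2079, 0.246]
tool_rot: [1.35, 2.832, 0.0]
ft_force: [0.1, 0.6, -1.1]
grip_width: 0.26
grip_force: 11.9
[[0.412, 0.468], [0.52, 0.43], [0.459, 0.283], [0.353, 0.324]] [0.435 0.376 0.009]
[[0.411, 0.465], [0.518, 0.427], [0.457, 0.282], [0.352, 0.321]] [0.434 0.374 0.018]
t 39.8 pos [ 0.4293 -0.2079  0.246 ] psi 39.0 shift [447.2 369.4  45. ] turn 1.056 tilt 0.26 j7 1.08 w 0.26 F 11.9 ft [ 0.1  0.6 -1.1]
```

```bash
python3 -m crank '[[[10,10,0,0,1],[20,18,0,0,1],[29,25,0,0,1],[31,26,0,0,1],[31,26,0,0,1],[31,26,0,0,1],[31,26,0,0,1],[20,16,0,0,1],[10,8,0,0,1],[0,0,0,0,1]]]'
python3 - <<'E'
from m import *
s=load('scene1.png')
im=save('scene','s2.png'); st=ctrl.get_state(); print(st['position'])
uv=np.linalg.inv(im['T'])@np.r_[st['position'],1]; u,v=im['fx']*uv[0]/uv[2]+im['cx'],im['fy']*uv[1]/uv[2]+im['cy']; print(u,v)
u,v=int(u),int(v); cv2.imwrite('pics/s2c.png',cv2.resize(im['pixels'][max(0,v-90):v+60,max(0,u-90):u+90,::-1],None,fx=4,fy=4,interpolation=2))
E
```

```text
time: 40.65
position: [0.4335, 0.0758, 0.2422]
tool_rot: [-1.342, -2.838, 0.0]
ft_force: [0.0, -1.0, -1.2]
grip_width: 0.261
grip_force: 11.9
[0.43379769 0.07314336 0.24224665]
219.14095726385494 143.65936081700482
```

View pics/s2c.png

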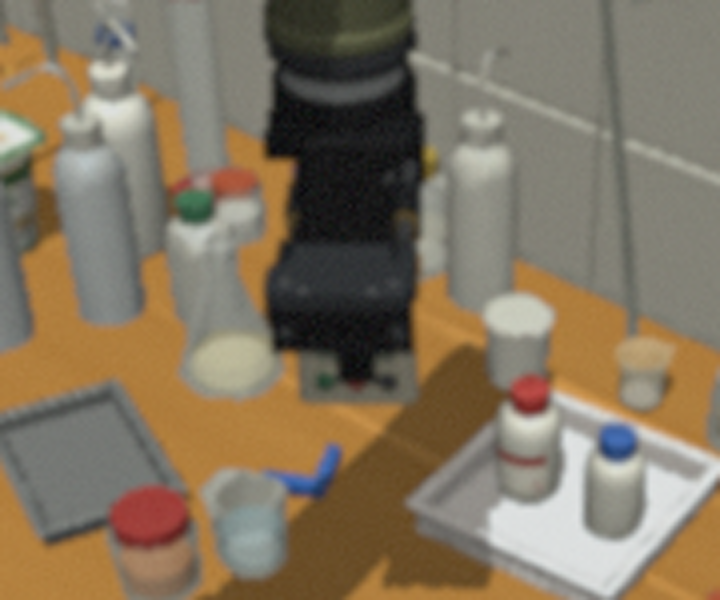

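The timer hangs level in the grip, just under the fingers at (355,380) in the crop. The two bottles stand in the white tray.

Run:
```python
from m import *
t=load('top1.png');s=load('scene1.png')
print('flask base',ray(t,210/k,248/k,.01).round(3),'flask top',tri(t,(190/k,231/k),s,(177,107)).round(3))
print('jar lid',tri(t,(278/k,353/k),s,(167,182)).round(3),'water beaker',ray(t,297/k,320/k,.03).round(3))
print('left beaker', tri(t,(95/k,328/k),s,(108,125)).round(3))
go(.434,.374,.2,-22.5)
```

```text
flask base [0.591 0.374 0.01 ] flask top [0.58  0.374 0.151]
jar lid [0.388 0.236 0.061] water beaker [0.45  0.208 0.03 ]
left beaker [0.433 0.545 0.087]
t 40.7 pos [0.4338 0.0731 0.2422] psi 39.2 shift [232.9 190.5  42.1] turn 1.077 tilt 0.12 j7 0.51 w 0.26 F 11.9 ft [ 0.2 -0.7 -0.4]
```

```bash
python3 -m crank '[[[12,10,0,0,1],[22,18,0,0,1],[29,24,0,0,1],[31,26,0,0,1],[31,26,0,0,1],[31,26,0,0,1],[31,26,0,0,1],[25,20,0,0,1],[14,10,0,0,1],[7,4,0,0,1]]]'
python3 -m crank '[[[0,0,0,0.108,1],[0,0,0,0.108,1],[0,0,0,0.108,1],[0,0,0,0.108,1],[0,0,0,0.108,1],[0,0,0,0.108,1],[0,0,0,0.108,1],[0,0,0,0.108,1],[0,0,0,0.108,1],[0,0,0,0.108,1]]]'
python3 -m crank '[[[0,0,10,0,1],[0,0,20,0,1],[0,0,20,0,1],[0,0,15,0,1],[0,0,0,0,1],[0,0,0,0,1]]]'
python3 - <<'E'
from m import *
go(.434,.374,.0255,-22.5)
s=ctrl.get_state(); save('wrist','w10.png'); np.save('pics/w10.npy',np.r_[s['position'],s['tool_rot']])
E
```

```text
time: 41.53
position: [0.4354, 0.3739, 0.242]
tool_rot: [-1.349, -2.835, 0.002]
ft_force: [0.1, -0.0, -0.2]
grip_width: 0.266
grip_force: 11.9
time: 42.37
position: [0.437, 0.3696, 0.2427]
tool_rot: [2.624, 1.724, -0.002]
ft_force: [-0.2, -0.2, -0.7]
grip_width: 0.262
grip_force: 11.9
time: 42.87
position: [0.4357, 0.3707, 0.1771]
tool_rot: [2.617, 1.737, -0.005]
ft_force: [0.2, -0.6, -1.0]
grip_width: 0.259
grip_force: 11.9
t 42.9 pos [0.4357 0.3707 0.1771] psi -22.8 shift [  2.8  -2.7 151.6] turn -0.006 tilt 0.18 j7 -1.25 w 0.259 F 11.9 ft [ 0.2 -0.6 -1. ]
```

View pics/w10.png

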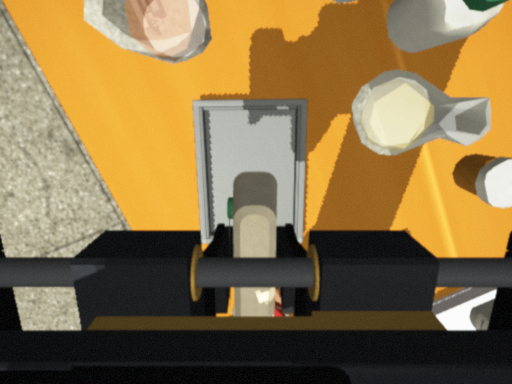

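The grey tray is aligned with the gripper, its far wall at row 103 and its sides at columns 195 and 306, and the timer hangs over it. I'll check the far corners, then lower.

```bash
python3 - <<'E'
from m import *
im=load('w10.png'); T=wT(im,np.load('pics/w10.npy'))
a,b=[ray(im,*p,.018,T)[:2] for p in((193,101),(307,101))]; ax=np.array([np.cos(np.radians(67.5)),np.sin(np.radians(67.5))]); print(a,b,np.linalg.norm(a-b),'centre',(a+b)/2-.07*ax)
E
python3 -m crank '[[[1,-1,12,0,1],[1,-1,18,0,1],[0,0,22,0,1],[0,0,22,0,1],[0,0,20,0,1],[0,0,16,0,1],[0,0,10,0,1],[0,0,5,0,1],[0,0,0,0,1],[0,0,0,0,1]]]'
python3 - <<'E'
from m import *
go(.434,.374,.0255,-22.5)
E
```

```text
[0.40958902 0.46351979] [0.51188524 0.42038654] 0.11101798850400262 centre [0.43394929 0.3772816 ]
time: 43.75
position: [0.435, 0.3759, 0.0543]
tool_rot: [-2.617, -1.737, -0.002]
ft_force: [0.7, -0.2, -1.2]
grip_width: 0.264
grip_force: 11.9
t 43.8 pos [0.435  0.3759 0.0543] psi -22.9 shift [-2.2 -0.2 28.8] turn -0.006 tilt 0.08 j7 -1.32 w 0.264 F 11.9 ft [ 0.7 -0.2 -1.2]
```

```bash
python3 -m crank '[[[0,0,7,0,1],[0,0,6,0,1],[0,0,4,0,1],[0,0,2,0,1],[0,0,1.5,0,1],[0,0,1,0,1],[0,0,1,0,1],[0,0,0,0,1]]]'
python3 -m crank '[[[0,0,1,0,1],[0,0,1,0,1],[0,0,1,0,1],[0,0,0,0,1],[0,0,0,0,1]]]'
```

```text
time: 44.42
position: [0.4345, 0.3754, 0.031]
tool_rot: [-2.618, -1.737, -0.0]
ft_force: [-0.0, 0.1, -1.1]
grip_width: 0.26
grip_force: 11.9
time: 44.83
position: [0.4345, 0.3754, 0.028]
tool_rot: [-2.618, -1.737, 0.0]
ft_force: [0.1, 1.0, -0.9]
grip_width: 0.26
grip_force: 11.9
```

```bash
python3 -m crank '[[[0,0,1,0,1],[0,0,1,0,1],[0,0,0.5,0,1],[0,0,0,0,1],[0,0,0,0,1]]]'
python3 -m crank '[[[0,0,0.5,0,1],[0,0,0.5,0,1],[0,0,0,0,1],[0,0,0,0,1]]]'
```

```text
time: 45.25
position: [0.4345, 0.3753, 0.0256]
tool_rot: [2.618, 1.737, -0.0]
ft_force: [-1.3, 0.7, 0.4]
grip_width: 0.258
grip_force: 12.0
time: 45.58
position: [0.4346, 0.3753, 0.0255]
tool_rot: [2.617, 1.737, 0.0]
ft_force: [-2.6, -1.2, 6.7]
grip_width: 0.261
grip_force: 12.2
```

Contact (6.7 N), so release and retreat.

```bash
python3 -m crank '[[[0,0,0,0,0.45],[0,0,0,0,0.4],[0,0,0,0,0.3],[0,0,0,0,0.2],[0,0,0,0,0.1],[0,0,0,0,0],[0,0,0,0,0],[0,0,-5,0,0],[0,0,-12,0,0],[0,0,-20,0,0]]]'
python3 -m crank '[[[0,0,-25,0,0],[0,0,-25,0,0],[0,0,-25,0,0],[0,0,-25,0,0],[0,0,-20,0,0],[0,0,-10,0,0],[-10,0,0,0,0],[-20,0,0,0,0],[-30,0,0,0,0],[-35,0,0,0,0]]]'
python3 -m crank '[[[-35,0,0,0,0],[-35,0,0,0,0],[-25,0,0,0,0],[-10,0,0,0,0],[0,0,0,0,0],[0,0,0,0,0]]]'
python3 - <<'E'
from m import *
im=save('scene','s3.png'); t=save('top','t3.png')
a=np.hstack([cv2.resize(im['pixels'][90:330,90:450],(510,340)),cv2.resize(t['pixels'][165:260,85:165],(286,340))]); cv2.imwrite('pics/fin.png',a[:,:,::-1])
go(.4,.3,.2)
E
```

```text
time: 46.42
position: [0.4334, 0.3744, 0.061]
tool_rot: [-2.617, -1.737, 0.005]
ft_force: [1.3, -0.0, 0.0]
grip_width: 0.499
grip_force: 0.0
time: 47.25
position: [0.3961, 0.2869, 0.19]
tool_rot: [-2.615, -1.739, 0.004]
ft_force: [0.4, -0.8, 0.7]
grip_width: 0.501
grip_force: 0.0
time: 47.75
position: [0.3568, 0.1913, 0.1913]
tool_rot: [-2.618, -1.736, -0.001]
ft_force: [0.7, 0.4, -0.3]
grip_width: 0.501
grip_force: 0.0
t 47.9 pos [0.357  0.1924 0.1915] psi -22.8 shift [115.8  -2.   -8.4] turn 0 tilt 0.05 j7 -0.87 w 0.5 F 0.0 ft [-0.6 -0.   0.1]
```

View pics/fin.png

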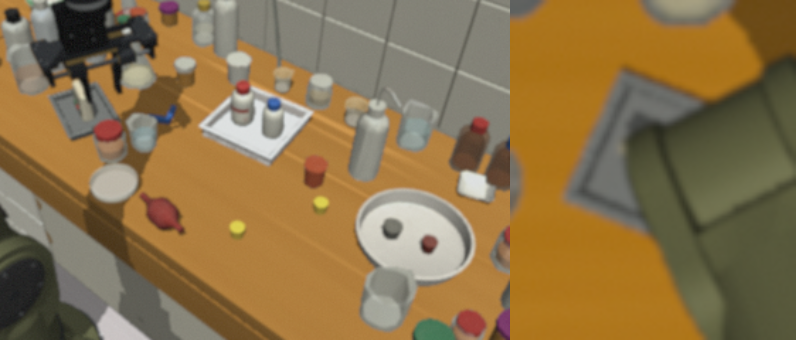

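The scene picture shows both bottles in the white tray, both stoppers in the dish and the timer standing in the grey tray at (85,100). I'll confirm numerically with the wrist camera that the timer is upright.

```bash
python3 -m crank '[[[20,0,0,0,0],[35,0,0,0,0],[30,0,-20,0,0],[15,0,-20,0,0],[0,0,0,0,0],[0,0,0,0,0]]]'
python3 - <<'E'
from m import *
s=ctrl.get_state(); im=save('wrist','w11.png'); T=wT(im,np.r_[s['position'],s['tool_rot']])
uv=np.linalg.inv(T)@[.434,.375,.067,1]; uv=(im['fx']*uv[0]/uv[2]+im['cx'],im['fy']*uv[1]/uv[2]+im['cy']); print(uv)
p=im['pixels'][int(uv[1]),int(uv[0])]; print(p)
m=lambda r,g,b,h,S,v:(S>25)&(S<130)&(v>.72*p.max())&(h>15)&(h<45)
c,A,cn=blob(im['pixels'],uv,40,m); q=cv2.minAreaRect(cn); print(A,q)
B=np.array([ray(im,*x,.067,T)[:2] for x in cv2.boxPoints(q)]); print(B.round(4).tolist(),B.mean(0),np.linalg.norm(B[0]-B[1]),np.linalg.norm(B[1]-B[2]))
E
```

```text
time: 48.35
position: [0.396, 0.2857, 0.2318]
tool_rot: [-2.613, -1.741, -0.001]
ft_force: [-1.2, -0.6, -1.4]
grip_width: 0.495
grip_force: 0.0
(np.float64(255.42701660948353), np.float64(78.6544105178192))
[193 181 150]
1224 ((255.2600860595703, 77.51583099365234), (19.329139709472656, 71.17205810546875), 1.1934894323349)
[[0.4118, 0.3492], [0.4388, 0.4088], [0.4555, 0.4014], [0.4295, 0.3414]] [0.43388297 0.37519127] 0.06541743602280252 0.018308843171107363
```

The timer's top sits at the expected place and height, measuring 18 × 65 mm over the release point, so it is upright. Handing in.

Run:
```python
from m import *
print(job.close_job())
```

```text
the job is handed in; nothing more can be done
None
```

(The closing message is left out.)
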